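# Open the shielded test box and hold its cover up

### The job

Swing the hasp on the test box outward, clear of the cover, then tug the cover up by its handle, before touching the release slide, to learn whether the hidden catch is holding it. If it is caught, push the release slide all the way over to free it (pushing it when the cover is free would throw the catch on); then raise the cover to about 50 degrees and finish while still holding it there in the gripper, since it falls shut by itself. Leave the hasp swung aside and the other things on the bench and box where they are.

Things in the scene. Friction and masses are not known exactly. Their poses are not given: they have to be found in the camera images.
- case: Fixed aluminium test box, x -135..+110, y -170..+170, z 0..90 mm; origin on the table, x to the back, y left. Front ledge x -135..-70 (solid, top z 90) carries hasp (left), release slide (right) and a loose adapter. Behind it a flush cover, x -66..+100, top z 90. A catch hidden inside may or may not hold the cover: not seen or read, only felt by lifting.
- cover (a joint): Cover (8 mm plate, about 0.5 kg) angle, rad: 0 shut, grows as its front edge rises, stop 1.4. Hinge line along case y at case x +100, z +90 mm. Falls shut when let go. Under the hasp it lifts only about 0.015; hasp aside but catch holding, about 0.06 (8 mm at the handle), then stops hard; else it swings freely, about 3 N at the handle.
- cover_handle (a point): Middle of the handle's straight round steel bar: 12 mm thick, 80 mm long along case y, its axis 40 mm above the cover top, posts at both ends. Cover shut: case x -40, y 0, z +130 mm. It is 140 mm in front of and 40 mm above the hinge line and moves with the cover; the bar can turn in the fingers.
- hasp (a joint): Angle of the flat steel hasp (75 x 18 x 6 mm, on an upright pivot on the ledge at case x -100, y +100 mm), rad: 0 = pointing to case +x over the cover, grows as its free end swings outward (to case +y), 1.57 = along the ledge, stop 1.65. The cover is clear above 1.25. Light friction, stays where left.
- hasp_peg (a point): Point on the axis of the hasp's upright round steel peg (diameter 12 mm, 32 mm tall), 10 mm below the peg's top, 60 mm from the hasp's pivot axis and 120 mm above the table.
- release (a joint): Position of the steel release slide, m: 0 = home, grows as it is pushed to case -y (outward, right), stop at 0.016. Stays where left, under 5 N. It always starts at home and its place does not tell whether the catch holds: a full push (past 0.014) frees a caught cover, but locks a free one; pushing it back home undoes this.
- release_knob (a point): Point on the axis of the release slide's upright round steel knob (diameter 12 mm, 32 mm tall on a 26 x 34 x 6 mm plate), 10 mm below its top, 118 mm above the table; at home at case x = -100, y = -90 mm.
- adapter: Bystander: small loose black plastic adapter block, 22 x 34 x 14 mm, lying on the box's ledge near its middle, between hasp and release. Origin at the centre of its underside.
- board: Bystander: loose green circuit board 70 x 100 x 6 mm with parts up to 16 mm high, on the table in front of the box. Origin at the centre of its underside.
- driver: Bystander: loose screwdriver with black handle lying on the table in front of the box.
- tape: Bystander: roll of black tape, a ring 90 mm across and 24 mm high, on the table left of the box. Origin at the centre of its underside.
- tray: Bystander: blue open parts tray 120 x 90 x 40 mm on the table right of the box. Origin at the centre of its underside.
- mouse: Bystander: black computer mouse, 64 mm round and 32 mm high, on the table to the left front.
- cleaner: Bystander: white bottle 48 mm in diameter, 120 mm tall, standing on the table to the right. Origin at the centre of its underside.

How it is judged:
On the way, in this order (a step that is already met when the one before it is completed fails the run):
1. the hasp is swung outward, clear of the cover (value of joint hasp above 1.2 rad and value of joint cover below 0.02 rad), for 0.1 s.
2. the cover is tugged up, at least by its play (0.025 rad), with the release slide still at home (under 4 mm) (value of joint cover above 0.025 rad and value of joint release below 0.004 m), for 0.05 s.
At the end, for the whole second after the job is handed in: The cover stands still between 0.65 and 1.1 rad (37 to 63 degrees), held by the fingers (contact force over 1 N), and the hasp is still swung aside (over 1.15 rad) (value of joint cover between 0.65 and 1.1 rad and value of joint hasp above 1.15 rad and velocity of joint cover between -0.08 and 0.08 rad/s and contact force between the fingers and cover above 1 N); the arm keeps its last pose, push and grip.
It fails at once if a bystander on the bench or box (adapter, board, driver, tape, tray, mouse, cleaner) is moved by more than 30 mm (distance of any of adapter, board, driver, tape, tray, mouse, cleaner from where it was at the start of the episode above 0.03 m).
It also fails if it takes over 64 s, if anything falls off the work surface, if the arm or the gripper's body presses on something with over 40 N, if the wrist force passes 120 N, or if a joint passes its speed limit or range.

### The arm

A 6-joint arm with a two-finger parallel gripper is mounted at the origin on the work surface. World frame = base frame: x ahead of the robot, y to its left, z up, the work surface at z = 0. Lengths are in m, angles in rad, forces in N, time in s.
With the tool pointing down it reaches from about 0.35 to 0.775 m from the base axis. Payload 7.3 kg.
Tool frame: the origin (TCP) lies between the finger pads; the fingertips stand 17 mm ahead of it and the grasp point (between the pads) lies 2 mm behind it; z points along the fingers, y is the direction in which the jaws open and shut (so a half turn about z gives the same grasp; the last joint's range is limited). The gripper opens to 92 mm and grips with 3 to 60 N. Pads are 19 mm wide; open, the fingers measure 130 mm over their backs; the gripper's body (75 mm by 190 mm) begins 47 mm behind the grasp point.
Start: joints at [1.077, 0.342, 1.524, -0, 1.275, -0.146], TCP at [0.179, 0.494, 0.244] pointing down, gripper open.
Joint ranges: [-2.53, 2.53], [-0.77, 2.02], [0.04, 2.7], [-1, 4.14], [0.28, 2.66], [-3.11, 3.11]. Speed limits (rad/s): [2.57, 2.57, 3.14, 3.14, 3.14, 3.14].

### API

Orientations are given as [roll, pitch, yaw] about the fixed x, y, z axes, in that order (R = Rz(yaw) Ry(pitch) Rx(roll)).
In Python, from cell import sensors, vision, hand_in gives the robot as it stands.
- The arm moves only by the tool step_arm, never from a script. Its argument "series" is a list of rows, each a list of 5 numbers: the opening, from 0 (shut) to 1 (fully open), then the shift along the world's x, y, z each as a share of 25 mm, from -1 to 1, then the turn about the world's z as a share of 0.08 rad, from -1 to 1. A call has 1 to 12 rows; each row shifts and turns the commanded pose from where the row before left it; what a row does not reach is not made up. A row lasts 1/10 s, in which the tool goes at most 50 mm and 8.59 degrees, less where a joint would pass 70% of its speed; a pose out of reach is approached as far as the arm can. A call with a number of a shift or a turn outside -1 to 1 is refused whole. A call with a gripper value outside its range is refused whole. The fingers move at their own pace and stop on an object; "squeeze" is the grip in N (left out, the last holds). Time passes only in rows, so rows that do not move let the fingers close. It gives the time, the measured TCP pose, the force and the opening at its end, in the units of the state.
- sensors.observe(): the state, without advancing time (a new reading comes with each control period).
- vision.read_camera(name): name is "scene" or "top" or "wrist"; returns a dict with "pixels" (420x560x3 uint8, blue, green, red), "range_z" (420x560 float32, m along the optical axis (not along the pixel's ray), 0 where there is no reading), "camera_matrix" (3x3 intrinsics, pixels), "pose" (4x4, takes a point from camera to world coordinates). Camera axes: x right, y down, z forward; pixel columns grow to the right and rows downward; lengths in m; the calibration is good to about 2 mm. The wrist camera is an equidistant fisheye: a pixel r from the principal point sees the ray r / f radians off the axis. A picture is of the moment at which its call begins.
- hand_in(): hands the job in, once; it reports no verdict.
The state is a dict: "time": time; "qpos": joint angles; "qvel": joint speeds; "joint_efforts": joint torques, N m; "tool_pos": TCP position; "tool_rot": TCP orientation; "contact_force": force on the tool from outside, world axes, zero at the start; "torque": the same for the moment, N m; "opening": finger opening in m.
Only numpy, scipy, OpenCV 4.12 (cv2) and the standard library are available. Lean on these libraries where they do the work, as an engineer would, in place of code of your own. Each camera call takes 0.05 s, during which the arm holds its last target.

## Working session

There is one attempt and no reset: what is moved stays moved. The work goes in short steps, Python scripts to look and compute and a tool call to move; the robot and the scene stay as the last step left them, time stands still between calls to the robot, and variables do not carry over. Pictures are saved under pics/ and viewed, and the job is handed in when it is done.

Besides the shell and the picture viewer there is one more tool, called after "Call:" in YAML: its name, and indented under it one key for each argument. step_arm: Moves the arm, as the interface text tells. Its arguments: {"type":"object","properties":{"series":{"type":"array","items":{"type":"array","items":{"type":"number","minimum":-1,"maximum":1}}},"squeeze":{"type":"number"}},"required":["series"]}

```bash
mkdir -p pics; ls
python3 - <<'E'
from cell import sensors, vision
import cv2,numpy as np
for n in ["top","scene"]:
    c=vision.read_camera(n); cv2.imwrite(f"pics/{n}0.png",c["pixels"]); np.savez(f"{n}0.npz",**c); print(n,c["camera_matrix"],c["pose"])
print(sensors.observe())
E
```

```text
pics
top [[421.92165447   0.         273.89943108]
 [  0.         421.92165447 212.37021765]
 [  0.           0.           1.        ]] [[ 2.95779054e-02 -9.96790288e-01  7.43926753e-02  4.59646071e-01]
 [-9.99559525e-01 -2.96767007e-02 -2.22735239e-04 -3.73207929e-04]
 [ 2.42974948e-03 -7.43533191e-02 -9.97229001e-01  1.11756746e+00]
 [ 0.00000000e+00  0.00000000e+00  0.00000000e+00  1.00000000e+00]]
scene [[538.89002748   0.         269.22088977]
 [  0.         538.89002748 208.64935203]
 [  0.           0.           1.        ]] [[ 0.58544313  0.42790322 -0.68858927  1.34475988]
 [ 0.81070624 -0.30541032  0.49947966 -0.55516725]
 [ 0.00342669 -0.85066055 -0.52570419  0.73127471]
 [ 0.          0.          0.          1.        ]]
{'time': 0.1, 'qpos': array([ 1.07701767e+00,  3.42637190e-01,  1.52490671e+00, -5.68381878e-06,
        1.27540547e+00, -1.45984532e-01]), 'qvel': array([-1.07000207e-03, -1.95911242e-03, -2.17969430e-03, -1.21502604e-03,
        4.43098842e-05, -5.92348018e-04]), 'joint_efforts': array([ 9.50747162e-04, -4.32004809e+01, -2.44695371e+01,  7.17805442e-02,
        5.26064623e-02, -2.89795537e-05]), 'tool_pos': array([0.17874521, 0.49327757, 0.24312784]), 'tool_rot': array([-3.14024958e+00, -1.91979342e-04,  2.79380006e+00]), 'contact_force': array([-0.51384572,  0.12622461,  0.67986275]), 'torque': array([-0.0485433 ,  0.01401274,  0.05100823]), 'opening': 0.09189860401635318}
```

View pics/top0.png

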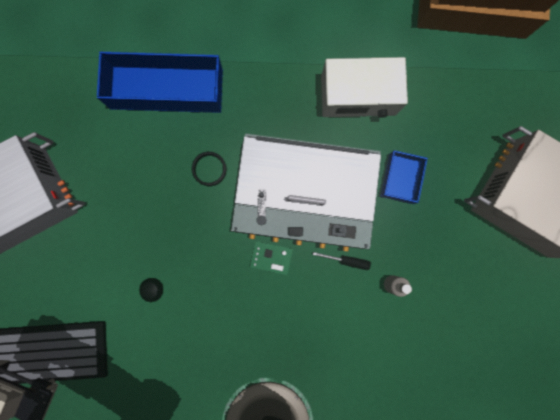

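View pics/scene0.png

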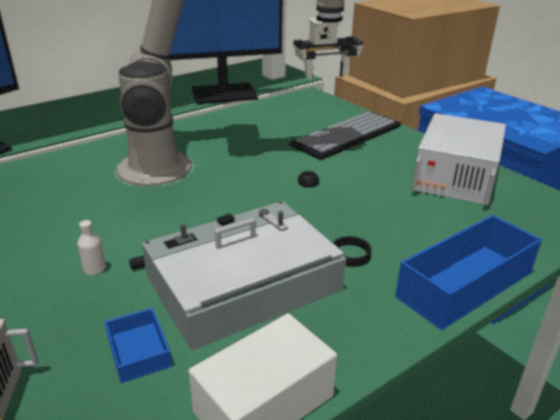

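```bash
cat > h.py <<'E'
import numpy as np
def cloud(c):
    K=c["camera_matrix"];d=c["range_z"];h,w=d.shape
    u,v=np.meshgrid(np.arange(w),np.arange(h))
    p=np.stack([(u-K[0,2])/K[0,0]*d,(v-K[1,2])/K[1,1]*d,d],-1)
    return p@c["pose"][:3,:3].T+c["pose"][:3,3]
def ray(c,u,v,z):
    K=c["camera_matrix"];r=c["pose"][:3,:3]@np.array([(u-K[0,2])/K[0,0],(v-K[1,2])/K[1,1],1]);o=c["pose"][:3,3]
    return o+r*(z-o[2])/r[2]
E
python3 - <<'E'
from h import *
import cv2
for n in ["top","scene"]:
    c=np.load(n+"0.npz");P=cloud(c)
    m=(abs(P[...,2]-.09)<.012)&(abs(P[...,0]-.52)<.25)&(abs(P[...,1]+.02)<.26)&(c["range_z"]>0)
    nn,l,s,_=cv2.connectedComponentsWithStats(m.astype(np.uint8));k=1+s[1:,4].argmax();m=l==k
    print(s[k],np.median(P[m][:,2]))
    r=cv2.minAreaRect((P[m][:,:2]*1000).astype(np.float32));print(n,r,cv2.boxPoints(r))
im=c=cv2.imread("pics/top0.png")[120:290,220:400]
cv2.imwrite("pics/z.png",cv2.resize(im,None,fx=4.2,fy=3.5,interpolation=cv2.INTER_CUBIC))
E
```

```text
[  231   134   149   115 13162] 0.0905652158171466
top ((593.762939453125, -77.67945861816406), (340.3606262207031, 245.59579467773438), 84.18892669677734) [[ 454.36557 -234.55212]
 [ 698.6993  -259.41837]
 [ 733.1603    79.19321]
 [ 488.8266   104.05945]]
[  142   201   204   117 12187] 0.0885777588064025
scene ((594.8173217773438, -78.66294860839844), (342.1125793457031, 251.91944885253906), 84.06687927246094) [[ 451.85068  -235.78279 ]
 [ 702.42065  -261.82306 ]
 [ 737.78394    78.456894]
 [ 487.214     104.49716 ]]
```

View pics/z.png

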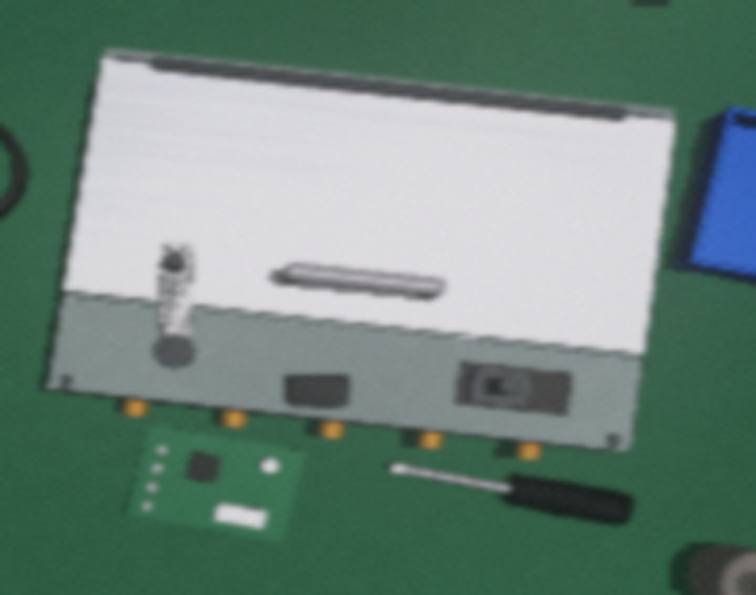

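```bash
cat >> h.py <<'E'
O=np.array([.6062,-.0789]);a=-.1014
R2=np.array([[np.cos(a),-np.sin(a)],[np.sin(a),np.cos(a)]])
def c2w(x,y): return O+R2@np.array([x,y])/1000
def w2c(p): return (np.asarray(p)[...,:2]-O)@R2*1000
E
python3 - <<'E'
from h import *
for n in ["top","scene"]:
    c=np.load(n+"0.npz");P=cloud(c);C=w2c(P);z=P[...,2]*1000
    inb=(C[...,0]>-135)&(C[...,0]<100)&(abs(C[...,1])<165)
    for nm,b,zl in [("peg",(60,150),(118,140)),("handle",(-60,60),(125,145)),("knob",(-130,-70),(114,140)),("adapter",(-40,60),(99,112))]:
        m=inb&(C[...,1]>b[0])&(C[...,1]<b[1])&(z>zl[0])&(z<zl[1])
        if nm=="adapter": m&=C[...,0]<-75
        if m.any(): print(n,nm,m.sum(),C[m].min(0).round(),C[m].max(0).round(),np.median(C[m],0).round(1),np.median(z[m]).round())
c=np.load("top0.npz")
for nm,u,v,zz in [("pivot",220+174/4.2,120+350/3.5,.1),("pegtop",220+174/4.2,120+262/3.5,.13),("knob",220+495/4.2,120+386/3.5,.128),("handle",220+358/4.2,120+281/3.5,.136),("adapter",220+317/4.2,120+390/3.5,.104)]:
    print(nm,w2c(ray(c,u,v,zz)).round(1))
for p in [(-40,100),(-100,160),(-100,100),(-40,0),(-100,-90)]: print(p,c2w(*p).round(4))
E
```

```text
top peg 22 [-47. 101.] [-37. 112.] [-41.4 106.4] 130.0
top handle 195 [-46. -45.] [-34.  45.] [-40.8   0.4] 135.0
top knob 24 [-106.  -95.] [-96. -84.] [-100.7  -88.7] 128.0
top adapter 133 [-128.   -4.] [-105.   32.] [-116.7   14.7] 104.0
scene peg 37 [-45.  99.] [-30. 111.] [-35.4 103.3] 126.0
scene handle 239 [-43. -47.] [-29.  43.] [-35.   -2.9] 132.0
scene knob 42 [-105.  -97.] [-91. -86.] [-95.9 -92.3] 124.0
scene adapter 104 [-127.   -5.] [-99.  30.] [-112.3   11.9] 102.0
pivot [-100.5   98.2]
pegtop [-43.3 105. ]
knob [-102.4  -83.7]
handle [-43.2   1.5]
adapter [-117.2   13.4]
(-40, 100) [0.5765 0.0246]
(-100, 160) [0.5229 0.0904]
(-100, 100) [0.5168 0.0307]
(-40, 0) [ 0.5664 -0.0749]
(-100, -90) [ 0.4976 -0.1583]
```

Call:
step_arm:
  series:
    - [0.4, 0.84, -0.97, 0, 0.25]
    - [0.4, 0.84, -0.97, 0, 0.25]
    - [0.4, 0.84, -0.97, 0, 0.25]
    - [0.4, 0.84, -0.97, 0, 0.25]
    - [0.4, 0.84, -0.97, 0, 0.25]
    - [0.4, 0.84, -0.97, 0, 0.25]
    - [0.4, 0.84, -0.97, 0, 0.25]
    - [0.4, 0.84, -0.97, 0, 0.25]
    - [0.4, 0.84, -0.97, 0, 0.25]
    - [0.4, 0.84, -0.97, 0, 0.25]
    - [0.4, 0.84, -0.97, 0, 0.25]
    - [0.4, 0.84, -0.97, 0, 0.25]
  squeeze: 12

```text
time: 1.3
tool_pos: [0.4314, 0.2014, 0.2435]
tool_rot: [-3.141, -0.001, 3.035]
contact_force: [0.6, 0.3, 0.7]
opening: 0.0368
```

Call:
step_arm:
  series:
    - [0.4, 0.84, -0.97, 0, 0]
    - [0.4, 0.84, -0.97, 0, 0]
    - [0.4, 0.84, -0.97, 0, 0]
    - [0.4, 0.84, -0.97, 0, 0]
    - [0.4, 0.84, -0.97, 0, 0]
    - [0.4, 0.84, -0.97, 0, 0]
    - [0.4, 0.84, -0.97, 0, 0]
    - [0.4, 0, 0, 0, 0]
    - [0.4, 0, 0, 0, 0]

```text
time: 2.2
tool_pos: [0.5777, 0.0325, 0.2429]
tool_rot: [3.141, -0.002, 3.032]
contact_force: [0.0, -0.0, -0.8]
opening: 0.0367
```

Call:
step_arm:
  series:
    - [0.4, 0, -0.1, -1, 0]
    - [0.4, 0, 0, -1, 0]
    - [0.4, 0, 0, -1, 0]
    - [0.4, 0, 0, -1, 0]
    - [0.4, 0, 0, -0.8, 0]
    - [0.4, 0, 0, 0, 0]
    - [0, 0, 0, 0, 0]
    - [0, 0, 0, 0, 0]
    - [0, 0, 0, 0, 0]
    - [0, 0, 0, 0, 0]
    - [0, 0, 0, 0, 0]

```text
time: 3.3
tool_pos: [0.5785, 0.0304, 0.1247]
tool_rot: [3.141, 0.002, 3.034]
contact_force: [-0.8, 0.7, 4.1]
opening: 0.0119
```

Call:
step_arm:
  series:
    - [0, -0.02, 0.34, 0, 0.8]
    - [0, -0.07, 0.33, 0, 0.8]
    - [0, -0.12, 0.32, 0, 0.8]
    - [0, -0.16, 0.3, 0, 0.8]
    - [0, -0.2, 0.27, 0, 0.8]
    - [0, -0.24, 0.24, 0, 0.8]
    - [0, -0.26, 0.2, 0, 0.8]
    - [0, -0.29, 0.17, 0, 0.8]
    - [0, -0.31, 0.12, 0, 0.8]
    - [0, -0.32, 0.08, 0, 0.8]
    - [0, -0.19, 0.03, 0, 0.8]
    - [0, 0, 0, 0, 0]

```text
time: 4.5
tool_pos: [0.524, 0.0902, 0.1248]
tool_rot: [-3.14, 0.002, -2.545]
contact_force: [0.8, -0.7, 3.8]
opening: 0.0115
```

Run:
```python
from cell import sensors, vision
import cv2
c=vision.read_camera("scene");cv2.imwrite("pics/s1.png",cv2.resize(c["pixels"][180:340,120:380],None,fx=3,fy=3))
o=sensors.observe();print(o["tool_pos"],o["contact_force"],o["opening"],o["qpos"])
```

```text
[0.52418478 0.09025458 0.12467789] [ 0.95327577 -0.54169929  5.33188996] 0.011614719752080163 [ 2.64192554e-02  4.78821507e-01  1.67022462e+00 -9.48374707e-05
  9.90245168e-01 -2.13929031e+00]
```

View pics/s1.png

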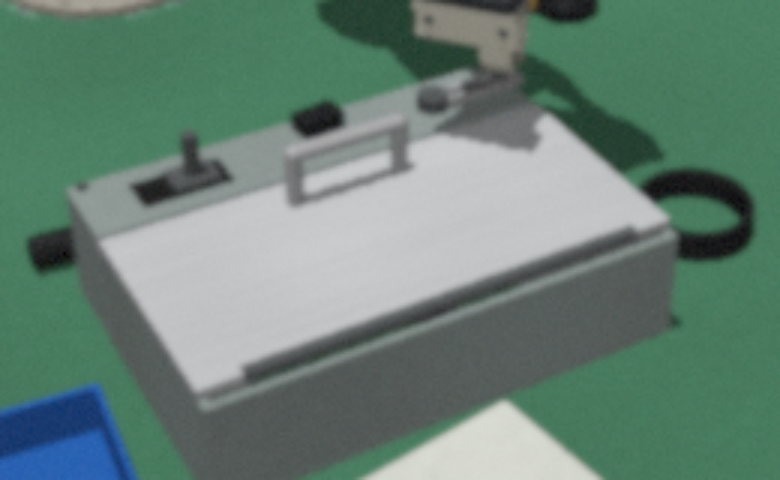

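Call:
step_arm:
  series:
    - [0.4, 0, 0, 0, 0]
    - [0.4, 0, 0, 0, 0]
    - [0.4, 0, 0, 0, 0]
    - [0.4, 0, 0, 1, 0]
    - [0.4, 0, 0, 1, -1]
    - [0.4, 0, 0, 1, -1]
    - [0.4, 0, 0, 0.6, -1]
    - [0.4, 0.2, -0.6, 0, -1]
    - [0.4, 0.2, -0.6, 0, -1]
    - [0.4, 0.2, -0.6, 0, -1]
    - [0.4, 0.2, -0.6, 0, -1]
    - [0.4, 0.2, -0.6, 0, -1]

```text
time: 5.75
tool_pos: [0.5484, 0.0148, 0.2133]
tool_rot: [3.141, -0.001, 3.094]
contact_force: [-0.2, 0.2, 0.8]
opening: 0.0366
```

Call:
step_arm:
  series:
    - [0.4, 0.2, -0.6, 0, -1]
    - [0.4, 0.2, -0.6, 0, -1]
    - [0.4, 0.2, -0.6, 0, -1]
    - [0.4, 0.1, -0.6, 0, -1]
    - [0.4, 0, -0.6, 0, -1]
    - [0.4, 0, -0.6, 0, -1]
    - [0.4, 0, 0, 0, -1]
    - [0.4, 0, 0, 0, -1]
    - [0.4, 0, 0, 0, -1]
    - [0.4, 0, 0, 0, -1]
    - [0.4, 0, 0, 0, -1]
    - [0.4, 0, 0, 0, -1]

```text
time: 6.95
tool_pos: [0.5657, -0.0746, 0.2132]
tool_rot: [-3.141, -0.001, 2.134]
contact_force: [-0.9, 0.8, 0.8]
opening: 0.0366
```

Call:
step_arm:
  series:
    - [0.4, 0, 0, 0, -1]
    - [0.4, 0, 0, 0, -1]
    - [0.4, 0, 0, 0, -1]
    - [0.4, 0, 0, 0, -1]
    - [0.4, 0, 0, 0, -1]
    - [0.4, 0, 0, 0, -1]
    - [0.4, 0, 0, 0, -1]
    - [0.4, 0, 0, 0, -1]
    - [0.4, 0, 0, 0, -0.4]
    - [0.4, 0, 0, 0, 0]

```text
time: 7.95
tool_pos: [0.5657, -0.0746, 0.2133]
tool_rot: [-3.141, -0.0, 1.465]
contact_force: [0.0, 0.6, -0.1]
opening: 0.0367
```

Run:
```python
from cell import vision
from h import *
import cv2
c=vision.read_camera("scene");cv2.imwrite("pics/s2.png",cv2.resize(c["pixels"][180:340,120:380],None,fx=3,fy=3))
P=cloud(c);C=w2c(P);z=P[...,2]*1000
m=(C[...,1]>60)&(C[...,1]<180)&(C[...,0]>-135)&(C[...,0]<0)&(z>112)&(z<140);print(np.median(C[m],0))
```

```text
[-95.40927158 156.6429181 ]
```

View pics/s2.png

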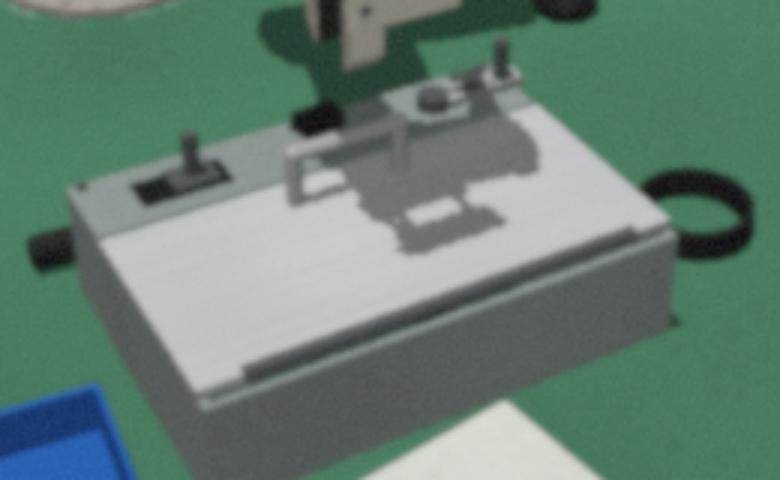

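The hasp now lies along the ledge, with its peg at about (502,55) and its angle about 1.55 rad. The gripper is above the handle bar at about (350,140). Next I'll lower it and grip.

Call:
step_arm:
  series:
    - [0.4, 0, 0, -1, 0]
    - [0.4, 0, 0, -1, 0]
    - [0.4, 0, 0, -1, 0]
    - [0.4, 0, 0, -0.3, 0]
    - [0.4, 0, 0, 0, 0]
    - [0, 0, 0, 0, 0]
    - [0, 0, 0, 0, 0]
    - [0, 0, 0, 0, 0]
    - [0, 0, 0, 0, 0]
  squeeze: 25

```text
time: 8.9
tool_pos: [0.5669, -0.0748, 0.1322]
tool_rot: [3.138, 0.0, 1.466]
contact_force: [-0.7, -0.0, 1.9]
opening: 0.0113
```

Call:
step_arm:
  series:
    - [0, 0, 0, 0.1, 0]
    - [0, 0, 0, 0.1, 0]
    - [0, 0, 0, 0, 0]

```text
time: 9.2
tool_pos: [0.5682, -0.075, 0.1367]
tool_rot: [3.136, 0.0, 1.466]
contact_force: [10.2, -0.7, -8.0]
opening: 0.0111
```

Call:
step_arm:
  series:
    - [0, 0.04, 0, 0.08, 0]
    - [0, 0.03, 0, 0.08, 0]
    - [0, 0, 0, 0, 0]

```text
time: 9.5
tool_pos: [0.5694, -0.0751, 0.1403]
tool_rot: [3.138, 0.0, 1.466]
contact_force: [8.2, -2.2, -7.1]
opening: 0.011
```

Call:
step_arm:
  series:
    - [0, 0.03, 0, 0.08, 0]
    - [0, 0.03, 0, 0.08, 0]
    - [0, 0, 0, 0, 0]
    - [0, 0, 0, 0, 0]

```text
time: 9.9
tool_pos: [0.5707, -0.0752, 0.1441]
tool_rot: [3.138, 0.001, 1.466]
contact_force: [8.3, -1.7, -8.1]
opening: 0.011
```

Run:
```python
from cell import vision
from h import *
import cv2
c=vision.read_camera("scene");cv2.imwrite("pics/s3.png",cv2.resize(c["pixels"][180:340,120:380],None,fx=3,fy=3))
c0=np.load("scene0.npz")
for k in (c0,c):
    P=cloud(k);C=w2c(P);z=P[...,2]*1000
    for x0 in (-60,-30,0,30,60):
        m=(abs(C[...,1]+110)<30)&(abs(C[...,0]-x0)<8)&(z>70)&(z<130);print(x0,m.sum(),np.median(z[m]).round(1),end='; ')
    print()
```

```text
-60 113 88.1; -30 151 88.8; 0 165 88.5; 30 170 88.8; 60 180 88.6; 
-60 121 101.8; -30 165 99.5; 0 175 96.7; 30 186 94.6; 60 192 91.8;
```

View pics/s3.png

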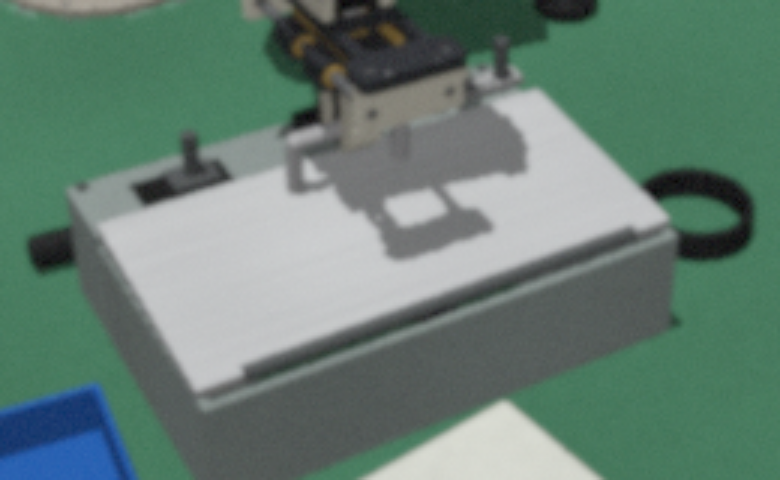

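Call:
step_arm:
  series:
    - [0, 0.18, -0.014, 0.335, 0]
    - [0, 0.18, -0.016, 0.325, 0]
    - [0, 0.18, -0.018, 0.315, 0]
    - [0, 0.2, -0.02, 0.305, 0]
    - [0, 0.22, -0.022, 0.29, 0]
    - [0, 0.235, -0.024, 0.277, 0]
    - [0, 0, 0, 0, 0]

```text
time: 10.65
tool_pos: [0.5987, -0.078, 0.192]
tool_rot: [-3.14, 0.001, 1.466]
contact_force: [-6.8, -3.4, 0.8]
opening: 0.0113
```

Call:
step_arm:
  series:
    - [0, 0.24, -0.025, 0.26, 0]
    - [0, 0.26, -0.027, 0.245, 0]
    - [0, 0.28, -0.028, 0.23, 0]
    - [0, 0.295, -0.03, 0.21, 0]
    - [0, 0.305, -0.031, 0.19, 0]
    - [0, 0.32, -0.032, 0.17, 0]
    - [0, 0, 0, 0, 0]
    - [0, 0, 0, 0, 0]
    - [0, 0, 0, 0, 0]

```text
time: 11.55
tool_pos: [0.641, -0.0823, 0.226]
tool_rot: [3.141, 0.001, 1.466]
contact_force: [-8.3, -3.4, 8.7]
opening: 0.0106
```

Run:
```python
from cell import vision,sensors
from h import *
import cv2
c=vision.read_camera("scene");cv2.imwrite("pics/s4.png",cv2.resize(c["pixels"][120:340,120:380],None,fx=2.7,fy=2.7))
P=cloud(c);C=w2c(P);z=P[...,2]*1000
m=(abs(C[...,1]+110)<30)&(C[...,0]>0)&(C[...,0]<90)&(z>95)
if m.sum()>50: 
  k=np.polyfit(C[m][:,0],z[m],1);print(m.sum(),np.arctan(-k[0]))
m=(C[...,1]>110)&(C[...,1]<180)&(C[...,0]>-135)&(C[...,0]<-60)&(z>112)&(z<140);print("peg",np.median(C[m],0))
o=sensors.observe();print(o["time"],o["tool_pos"],o["contact_force"],o["qvel"],o["opening"])
```

```text
2341 0.8229474471410018
peg [nan nan]
11.6 [ 0.64094546 -0.08229447  0.2259958 ] [-7.20122001 -2.94002029  9.00306157] [-5.75552912e-04 -1.04058707e-03  1.38894716e-03  4.56059594e-04
  5.59041138e-05 -8.68897476e-04] 0.010817571896861639
  return _methods._mean(a, axis=axis, dtype=dtype,
  ret = um.true_divide(
```

View pics/s4.png

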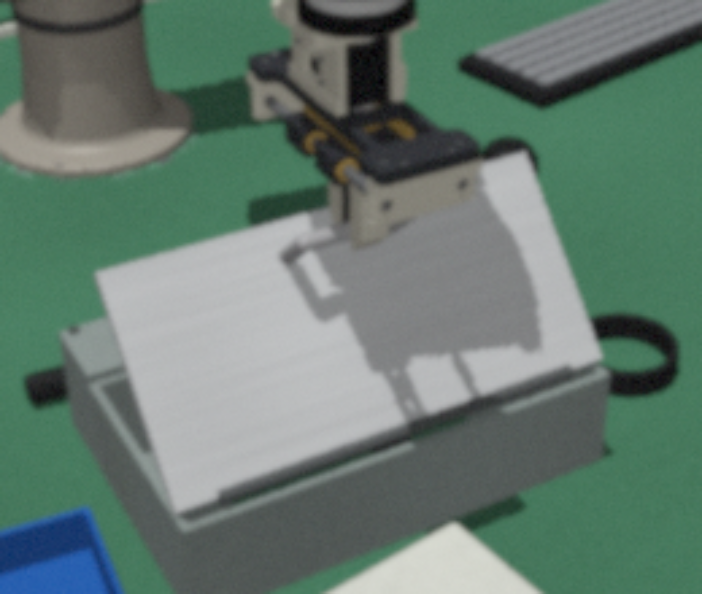

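Call:
step_arm:
  series:
    - [0, 0, 0, 0, 0]
    - [0, 0, 0, 0, 0]
    - [0, 0, 0, 0, 0]
    - [0, 0, 0, 0, 0]
    - [0, 0, 0, 0, 0]
    - [0, 0, 0, 0, 0]

```text
time: 12.2
tool_pos: [0.6409, -0.0823, 0.226]
tool_rot: [3.141, 0.001, 1.466]
contact_force: [-8.1, -2.9, 9.1]
opening: 0.0111
```

Run:
```python
from cell import vision
from h import *
import cv2
c=vision.read_camera("scene");P=cloud(c);C=w2c(P);z=P[...,2]*1000
m=(abs(C[...,1]+110)<30)&(C[...,0]>0)&(C[...,0]<90)&(z>95)
print(np.arctan(-np.polyfit(C[m][:,0],z[m],1)[0]))
c=vision.read_camera("top");cv2.imwrite("pics/t5.png",cv2.resize(c["pixels"][110:310,200:440],None,fx=3,fy=3))
P=cloud(c);C=w2c(P);z=P[...,2]*1000
m=(C[...,1]>110)&(C[...,1]<180)&(C[...,0]>-135)&(C[...,0]<-60)&(z>112)&(z<140);print("peg",m.sum(),np.median(C[m],0) if m.any() else 0)
```

```text
0.8244308714596946
peg 24 [-101.06419481  159.0325491 ]
```

View pics/t5.png

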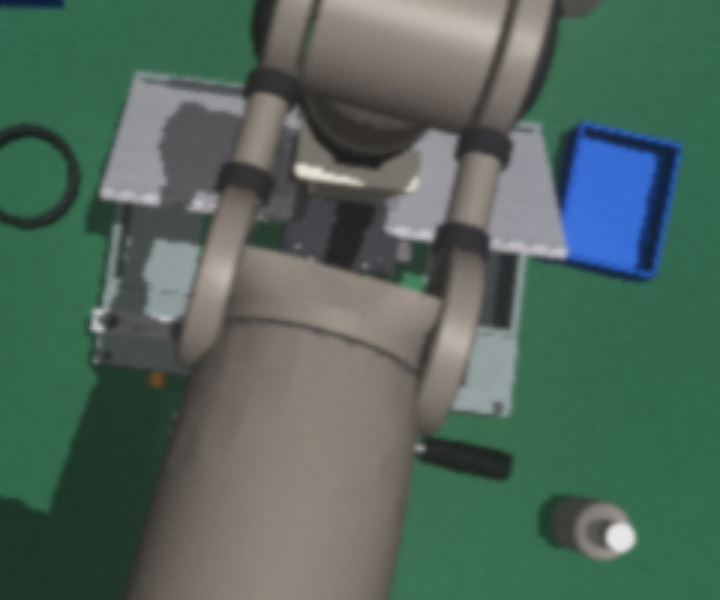

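The cover is steady at 0.82 rad. The hasp is still aside, with its peg at about (100,320) in the picture, or case (-101,159).

```bash
python3 -c "
from cell import hand_in;print(hand_in())"
```

```text
the job is handed in; nothing more can be done
None
```

I swung the hasp out to about 1.58 rad and then tugged the cover up by its handle with the release slide untouched. The cover rose to about 0.086 rad, past the 0.06 rad stop of a caught catch, and the force stayed around 8 N. That meant the catch was not holding it, so I never pushed the slide. I raised the cover and handed in at about 12 s with the gripper still holding it.

- **Cover:** two depth fits 0.65 s apart gave 0.823 and 0.824 rad, about 47°, so it is standing still. The tool feels about 12 N, and the fingers are closed on the bar with an 11 mm reading (the bar is 12 mm).
- **Hasp:** the top view puts its peg at case (-101, 159) mm, still swung aside.
- **Failed or partial checks:** the scene camera could not see the peg behind the raised cover, so the hasp check rests on the top view alone. The arm hid the adapter, the board and the release slide in the last top view. I did not measure the bystanders again after the start, but the moves never brought the fingers near any of them.

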